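# Level a gel-casting platform with a hand wedge

### The arm

A 6-joint arm with a two-finger parallel gripper is mounted at the origin on the work surface. World frame = base frame: x ahead of the robot, y to its left, z up, the work surface at z = 0. Lengths are in mm, angles in rad, forces in N, time in s.
With the tool pointing down it reaches from about 400 to 925 mm from the base axis. Payload 12.5 kg.
Tool frame: the origin (TCP) lies on the centre line of the jaws, within the pads' length; the fingertips stand 25 mm ahead of it and the grasp point (between the pads) lies 6 mm ahead of it (env.tip_extent is the distance from the TCP to the fingertips, in mm); x points along the fingers, z is the direction in which the jaws open and shut, and the axes are right-handed (so a half turn about x gives the same grasp; the last joint's range is limited). The gripper opens to 95 mm and grips with 3 to 60 N. Pads are 20 mm wide; open, the fingers measure 119 mm over their backs; the gripper's body (75 mm by 180 mm) begins 59 mm behind the grasp point.
Start: joints at [1.103, 0.491, 1.559, -0, 1.092, -0.106], TCP at [221.207, 584.561, 239.661] pointing down, gripper open.
Joint ranges: [-3.1, 3.1], [-0.84, 2.19], [0.05, 2.79], [-1.13, 4.28], [0.06, 2.93], [-2.69, 2.69]. Speed limits (rad/s): [2.22, 2.22, 2.79, 3.14, 3.14, 3.14].

### API

Orientations are given as [roll, pitch, yaw] about the fixed x, y, z axes, in that order (R = Rz(yaw) Ry(pitch) Rx(roll)).
In Python, from cell import env gives the robot as it stands.
- The arm moves only by the tool step_arm, never from a script. Its argument "rows" is a list of rows, each a list of 6 numbers: the shift along the tool's x, y, z in mm, then the turn, a rotation vector about the tool's x, y, z in rad. In form: [[x, y, z, wx, wy, wz], ...]. A call has 1 to 8 rows; each row shifts and turns the pose as measured when the row begins, along the tool's axes as they then stand; what a row does not reach is not made up. A row lasts 1/8 s, in which the tool goes at most 62.5 mm and 10.7 degrees, less where a joint would pass 70% of its speed; a pose out of reach is approached as far as the arm can. A call is refused whole if a number of a shift passes 62.5 or a number of a turn 0.188, either way. A call with a gripper value outside its range is refused whole. "grip" is the finger opening in mm, from 0 to 95.1, set as the call begins (left out, the last holds). The fingers move at their own pace and stop on an object; the grip force is fixed at half the most. Time passes only in rows, so rows that do not move let the fingers close. It gives the time, the measured TCP pose, the force and the opening at its end, in the units of the state.
- env.state(): the state, without advancing time (a new reading comes with each control period).
- env.read_camera(name): name is "scene" or "top"; returns the picture (384x512x3 uint8, red, green, blue); there is no depth.
- env.get_calibration(name): a dict with "fx", "fy", "cx", "cy" (pixels), "pose" (4x4, takes a point from camera to world coordinates). Camera axes: x right, y down, z forward; pixel columns grow to the right and rows downward; lengths in mm; the calibration is good to about 2 mm. A picture is of the moment at which its call begins. get_calibration takes no time and is no camera call.
- env.job_done(): hands the job in, once; it reports no verdict.
The state is a dict: "t": time; "joints": joint angles; "qvel": joint speeds; "tau": joint torques, N m; "eef_pos": TCP position; "tcp_rot": TCP orientation; "ft_force": force on the tool from outside, world axes, zero at the start; "moment": the same for the moment, N m; "opening": opening from 0.0 (shut) to 1.0 (fully open).
Only numpy, scipy, OpenCV 4.12 (cv2) and the standard library are available. Lean on these libraries where they do the work, as an engineer would, in place of code of your own. Each camera call takes 0.05 s, during which the arm holds its last target.

### The job

The hinged casting platform on its white levelling stand sits nose-down on its two rest studs. Pick up the orange wedge, set it flat on the stand's bare front deck and slide it thin end first under the middle of the platform's front edge until that edge just lifts off the studs and the platform is level (about 4 mm of lift), then finish while still gripping the wedge there, so that a colleague can clamp the hinge. Let only the wedge lift the platform (keep the gripper off it), and leave the jar, beaker and tip box where they stand.

Things in the scene. Friction and masses are not known exactly. Their poses are not given: they have to be found in the camera images.
- stand: White fixed levelling stand; origin on the bench; x from its bare front deck (robot side) to the hinge, y left, z up. Base plate: top at z 12 mm, x -130 to +150, y -85 to +85 mm. Bare deck: x -130 to -20; the platform (y -70 to +70) covers x -20 to +130. Rubber rest studs 14 mm wide under its front edge at x -8, y +-62 mm.
- stand_lip (a point): Point on the deck's top face (12 mm above the bench) straight below the middle of the platform's front edge; axes as the stand's (x = the direction in which to push the wedge). At rest there are 8 mm between this point and the underside of the platform's front edge.
- platform_lip (a point): Middle of the lower front edge of the platform: aluminium plate 150 x 140 x 8 mm with a clear tray 22 mm high (top about 55 mm above the bench) and a bubble vial along its front; hinged 150 mm behind this edge. 20 mm above the bench at rest, 24 mm when level; z axis = the plate's normal. The edge bears 3 to 6 N.
- platform (a joint): Hinge angle of the platform, rad: 0 resting nose-down on the studs, growing as the front edge rises; 0.0267 = level = front edge raised 4 mm (0.00667 rad per mm). It falls back under its own weight.
- wedge_grip (a point): Centre of the 30 x 30 x 50 mm high grip block of the loose orange wedge (110 g), 25 mm above its flat underside. x to the thin end, z up. From 15 to 75 mm ahead of this point a 30 mm wide ramp falls from 16 to 4 mm high (1 in 5): it meets the platform's edge when the tip is 20 mm past it, and the platform is level at 40 mm.
- wedge_tip (a point): Middle of the thin end of the wedge, at the underside, 75 mm ahead of wedge_grip and 25 mm below it; axes as wedge_grip.
- jar_center (a point): Centre of a white plastic jar, 56 mm wide, 75 mm high; leave it alone.
- beaker_center (a point): Centre of a clear glass beaker, 60 mm wide, 80 mm high; leave it alone.
- tipbox_center (a point): Centre of a blue pipette-tip box with a clear lid, 56 x 56 x 56 mm; leave it alone.
There are look-alikes about, which are no part of the job. What is shaped like the part that bears wedge_grip but green or pink is not meant.

How it is judged:
By the outcome, as a careful person would: the job done as asked, in the order asked, and still so for the second after the job is handed in, while the arm keeps its last pose, push and grip.
It also fails if it takes over 43 s, if anything falls off the work surface, if the arm or the gripper's body presses on something with over 40 N, if the wrist force passes 120 N, or if a joint passes its speed limit or range.

## Working session

There is one attempt and no reset: what is moved stays moved. The work goes in short steps, Python scripts to look and compute and a tool call to move; the robot and the scene stay as the last step left them, time stands still between calls to the robot, and variables do not carry over. Pictures are saved under pics/ and viewed, and the job is handed in when it is done.

Besides the shell and the picture viewer there is one more tool, called after "Request:" as name(argument=value, ...), one argument or row to a line, values as JSON. step_arm: Moves the arm, as the interface text tells. Its arguments: {"type":"object","properties":{"rows":{"type":"array","items":{"type":"array","items":{"type":"number"}}},"grip":{"type":"number"}},"required":["rows"]}

```bash
mkdir -p pics; ls; python3 - <<'E'
from cell import env
import cv2
s=env.state();print(s)
for n in("scene","top"):
    im=env.read_camera(n);cv2.imwrite(f"pics/{n}0.png",im[:,:,::-1]);print(n,env.get_calibration(n))
E
```

```text
pics
{'t': 0.0, 'joints': array([ 1.10341730e+00,  4.91504620e-01,  1.55947270e+00, -2.50815662e-05,
        1.09167383e+00, -1.05618631e-01]), 'qvel': array([-0.00112906,  0.00078996, -0.00236863,  0.0012173 , -0.00091666,
       -0.00022691]), 'tau': array([-2.63806258e-03, -6.12643218e+01, -2.58168876e+01,  6.91985339e-02,
        4.84709011e-02, -1.11673260e-04]), 'eef_pos': array([221.0942057 , 584.34811948, 239.08785464]), 'tcp_rot': array([ 3.05698668,  1.5697376 , -2.01715112]), 'ft_force': array([-0.78539737, -0.14307255, -0.05604544]), 'moment': array([ 0.02725711, -0.01953494,  0.0384536 ]), 'opening': 0.9990735789607286}
scene {'fx': 463.1924373560219, 'fy': 463.1924373560219, 'cx': 253.31731534559336, 'cy': 187.59384373567707, 'pose': array([[ 4.17272776e-01,  7.14859538e-01, -5.61123222e-01,
         1.25290899e+03],
       [ 9.08733123e-01, -3.21858028e-01,  2.65728286e-01,
        -3.64456103e+02],
       [ 9.35638603e-03, -6.20792437e-01, -7.83919133e-01,
         1.01964388e+03],
       [ 0.00000000e+00,  0.00000000e+00,  0.00000000e+00,
         1.00000000e+00]])}
top {'fx': 454.2249907473585, 'fy': 454.2249907473585, 'cx': 254.53242972980098, 'cy': 196.69723067678908, 'pose': array([[-2.85146176e-02, -9.81606610e-01,  1.88773355e-01,
         2.97757112e+02],
       [-9.99532815e-01,  3.00786029e-02,  5.42480906e-03,
        -4.50467363e+01],
       [-1.10030672e-02, -1.88530477e-01, -9.82005698e-01,
         1.32437995e+03],
       [ 0.00000000e+00,  0.00000000e+00,  0.00000000e+00,
         1.00000000e+00]])}
```

View pics/scene0.png

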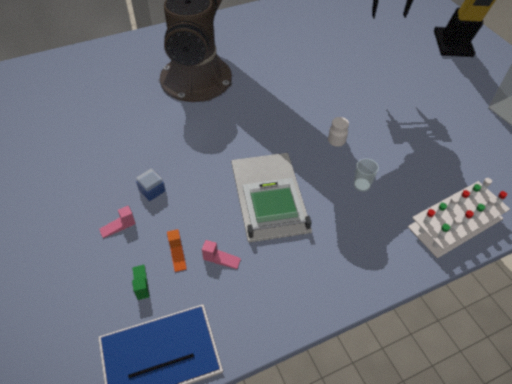

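View pics/top0.png

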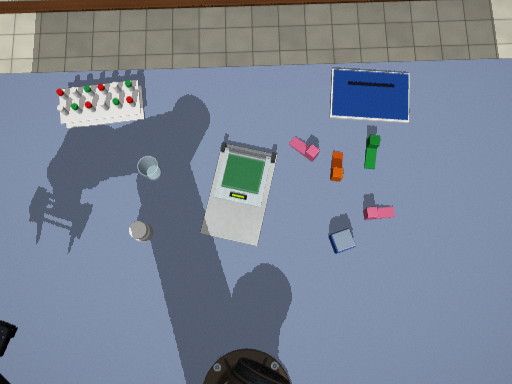

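The scene picture shows these wedge-shaped parts:
- Orange at scene (177,250) / top (337,166).
- Pink at scene (118,222) and (220,255).
- Green at scene (140,282).

Only the orange one fits the description. The stand is at top (240,195), with its bare deck toward the robot (lower in the picture). I'll confirm with enlarged crops.

```bash
python3 - <<'E'
import cv2,numpy as np
a=cv2.imread("pics/top0.png");b=cv2.imread("pics/scene0.png")
c1=cv2.resize(a[130:250,195:315],(480,480),interpolation=cv2.INTER_CUBIC)
c2=cv2.resize(a[140:190,310:390],(640,400),interpolation=cv2.INTER_CUBIC)
c3=cv2.resize(b[145:245,225:325],(400,400),interpolation=cv2.INTER_CUBIC)
c4=cv2.resize(b[215:285,140:240],(600,420),interpolation=cv2.INTER_CUBIC)
for i,c in enumerate((c1,c2,c3,c4)):cv2.imwrite(f"pics/c{i}.png",c)
W=np.zeros((600,800,3),np.uint8);W[:300,:300]=cv2.resize(c1,(300,300));W[:300,300:780]=cv2.resize(c2,(480,300));W[300:,:300]=cv2.resize(c3,(300,300));W[300:,300:728]=cv2.resize(c4,(428,300));cv2.imwrite("pics/crops.png",W)
E
```

```text
(no output)
```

View pics/crops.png

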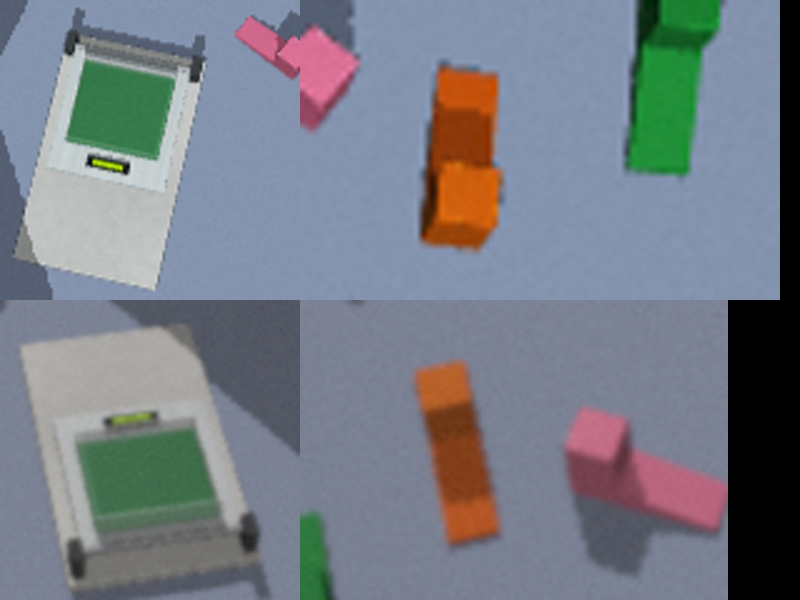

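View pics/c0.png

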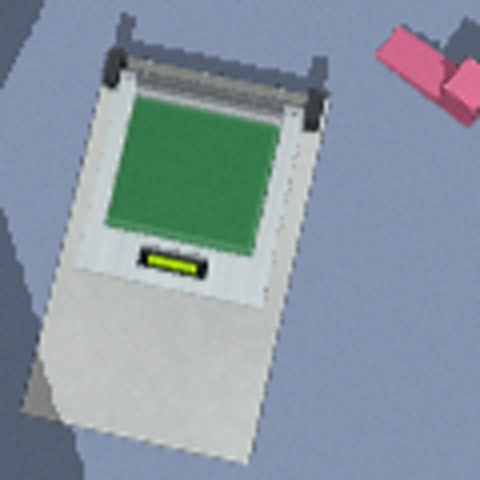

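```bash
cat > h.py <<'E'
import cv2,numpy as np
from cell import env
CAL={n:env.get_calibration(n) for n in("scene","top")}
def ray(n,uv,z):
    c=CAL[n];P=c["pose"];d=P[:3,:3]@np.array([(uv[0]-c["cx"])/c["fx"],(uv[1]-c["cy"])/c["fy"],1.]);o=P[:3,3]
    return o+d*(z-o[2])/d[2]
def proj(n,p):
    c=CAL[n];P=c["pose"];q=P[:3,:3].T@(np.asarray(p,float)-P[:3,3]);return np.array([c["fx"]*q[0]/q[2]+c["cx"],c["fy"]*q[1]/q[2]+c["cy"]])
E
python3 - <<'E'
from h import *
for n in("top","scene"):
    im=cv2.imread(f"pics/{n}0.png");hsv=cv2.cvtColor(im,cv2.COLOR_BGR2HSV)
    m=((hsv[...,0]<14)&(hsv[...,1]>180)&(hsv[...,2]>80)).astype(np.uint8)
    k,l,st,ce=cv2.connectedComponentsWithStats(m)
    for i in range(1,k):
        if st[i,4]>60: print(n,"orange",st[i],ce[i])
    # bright top of block/ values
    if n=="top":
        ys,xs=slice(148,186),slice(325,350)
        print(hsv[ys,xs,2][::1,:])
    # stand mask
    b,g,r=[im[...,i].astype(int) for i in range(3)]
    s=((b-r)<12)&(hsv[...,2]>70)
    m=s.astype(np.uint8);k,l,st,ce=cv2.connectedComponentsWithStats(m)
    for i in range(1,k):
        if st[i,4]>800: print(n,"st",st[i],ce[i])
E
```

```text
top orange [330 152  13  29 291] [336.76975945 166.24398625]
[[174 174 175 174 177 172 173 172 173 174 175 174 174 177 175 175 174 176
  173 175 172 174 174 175 173]
 [173 174 176 175 171 176 174 177 172 174 175 175 176 174 174 172 174 174
  173 173 176 172 174 175 172]
 [175 173 174 174 175 175 174 174 133 130 172 175 172 175 177 172 173 175
  176 174 174 175 175 174 172]
 [175 176 172 174 174 173 172 173 130 154 139 119 117 129 129 174 172 177
  174 176 175 174 174 176 176]
 [176 174 172 172 174 174 173 140 184 194 188 184 185 183 182 163 162 141
  172 173 174 175 177 175 174]
 [173 174 174 173 173 174 176 132 192 195 195 197 195 195 195 192 190 187
  170 173 173 176 175 175 175]
 [173 172 173 174 174 174 174 127 193 197 196 197 194 196 197 196 199 195
  171 174 174 175 174 172 172]
 [172 172 176 177 174 174 175 116 194 195 197 196 196 195 196 195 193 194
  172 175 173 175 175 173 174]
 [176 176 175 177 174 173 172 110 197 195 196 195 195 195 195 196 196 184
  172 175 175 172 176 173 175]
 [175 175 175 174 176 174 174 109 153 194 196 195 196 196 198 195 196 181
  172 175 174 174 17
[... 2828 characters left out ...]
 175 175 175 172]
 [173 175 174 174 171 176 173 175 172 176 175 175 176 172 175 173 172 175
  175 176 172 176 177 175 173]]
top st [    0     0   512    74 33176] [245.7601278   33.14269351]
top st [  56   80   89   48 3172] [100.5129256  104.07250946]
top st [ 200  144   77  102 3681] [237.08992122 202.85683238]
scene orange [168 231  17  40 382] [176.28010471 250.44502618]
scene st [   0    0  167   62 6933] [69.21174095 22.03822299]
scene st [ 452    0   60   45 1412] [489.4582153   15.71104816]
scene st [ 231  152   81   91 4678] [269.17250962 196.61415135]
scene st [ 407  177  103   82 4256] [458.53242481 217.65155075]
scene st [  235   252   277   132 18409] [418.3894834  339.56293117]
```

```bash
python3 - <<'E'
from h import *
def mask(n):
    im=cv2.imread(f"pics/{n}0.png");b,g,r=[im[...,i].astype(int) for i in range(3)]
    m=(((b-r)<12)&(im.max(2)>70)).astype(np.uint8)
    k,l,st,ce=cv2.connectedComponentsWithStats(m)
    i={"top":l[215,235],"scene":l[170,262]}[n];return (l==i).astype(np.uint8)
def line(cs,a,b,z,n,tol=2.5):
    a=np.array(a,float);b=np.array(b,float);d=(b-a)/np.linalg.norm(b-a);L=np.linalg.norm(b-a)
    t=(cs-a)@d;o=(cs-a)@np.array([-d[1],d[0]])
    s=cs[(t>.06*L)&(t<.94*L)&(abs(o)<tol)]
    P=np.array([ray(n,p,z)[:2] for p in s]);vx,vy,x,y=cv2.fitLine(P.astype(np.float32),cv2.DIST_HUBER,0,.01,.01).ravel()
    res=(P-[x,y])@[-vy,vx]
    return np.array([x,y]),np.array([vx,vy]),len(s),res.std()
def X(l1,l2):
    A=np.c_[l1[1],-l2[1]];t=np.linalg.solve(A,l2[0]-l1[0]);return l1[0]+t[0]*l1[1]
for n,FL,FR,BL,BR in(("top",(200.5,233),(257,245.5),(221,152),(276,160)),("scene",(288,154),(232,159),(309,236),(248,240))):
    cs=cv2.findContours(mask(n),cv2.RETR_EXTERNAL,cv2.CHAIN_APPROX_NONE)[0][0][:,0].astype(float)
    f=line(cs,FL,FR,12,n);l=line(cs,FL,BL,12,n);r=line(cs,FR,BR,12,n)
    for q in(f,l,r):print(n,q[0],np.degrees(np.arctan2(q[1][1],q[1][0])),q[2:])
    a,b=X(f,l),X(f,r);m=(a+b)/2;print("FL",a,"FR",b,np.linalg.norm(a-b))
    print("mid",m)
    e=l[1]+r[1] if l[1]@r[1]>0 else l[1]-r[1]; e*=np.sign(e[0]);e/=np.linalg.norm(e);print("yaw",np.degrees(np.arctan2(e[1],e[0])),"lip",m+e*110)
# platform edge
for n,A,B in(("top",(213,197),(260.75,206.25)),):
    a,b=ray(n,A,28),ray(n,B,28);print("plat",a,b,(a+b)/2,np.linalg.norm(a-b),np.degrees(np.arctan2((a-b)[1],(a-b)[0]))-90)
# wedge
im=cv2.imread("pics/top0.png");hsv=cv2.cvtColor(im,cv2.COLOR_BGR2HSV)
m=((hsv[...,0]<16)&(hsv[...,1]>180)&(hsv[...,2]>172)).astype(np.uint8);m[:165]=0;m[:,:320]=0;m[:,350:]=0;m[180:]=0
M=cv2.moments(m,True);c=(M["m10"]/M["m00"],M["m01"]/M["m00"]);print("blocktop",c,M["m00"],ray("top",c,50))
for nm,p,z in(("tipL",(332.7,151.6),4),("tipR",(342.5,152.3),4)):print(nm,ray("top",p,z))
im=cv2.imread("pics/scene0.png");hsv=cv2.cvtColor(im,cv2.COLOR_BGR2HSV)
print(hsv[228:275,165:190,2])
E
```

```text
top [427.7913    39.687565] 75.89319 (49, np.float64(0.7971269743298235))
top [567.781   91.8373] -14.385071 (71, np.float64(0.8651857008646214))
top [532.2463   -70.393425] -14.086488 (76, np.float64(0.8390058282328284))
FL [448.58014  122.409775] FR [407.96436 -39.20712] 166.64232
mid [428.27225   41.601326]
yaw -14.23578 lip [534.89435   14.550926]
scene [433.36935  48.86871] 76.27715 (49, np.float64(1.3491813857819799))
scene [575.96497  91.66951] -16.704332 (62, np.float64(2.960054537664776))
scene [552.0546  -75.43233] -14.168369 (71, np.float64(0.7657828893881629))
FL [452.84378 128.61778] FR [411.66992  -39.991985] 173.56424
mid [432.25684   44.312897]
yaw -15.436352 lip [538.28876   15.034443]
plat [549.76749945  82.9071329   28.        ] [518.270972   -55.07012343  28.        ] [534.01923572  13.91850474  28.        ] 141.52651520422003 -12.858768621867767
blocktop (337.5520833333333, 172.09375) 96.0 [ 607.55792838 -279.15449766   50.        ]
tipL [ 682.61188885 -277.02212154    4.        ]
tipR [ 679.49202559 -306.31716932    4.        ]
[[148 148 151 ... 148 145 150]
 [148 150 149 ... 150 148 150]
 [149 147 137 ... 147 146 147]
 ...
 [146 145 147 ... 146 147 147]
 [147 149 148 ... 146 147 149]
 [148 149 147 ... 149 149 145]]
```

View pics/c3.png

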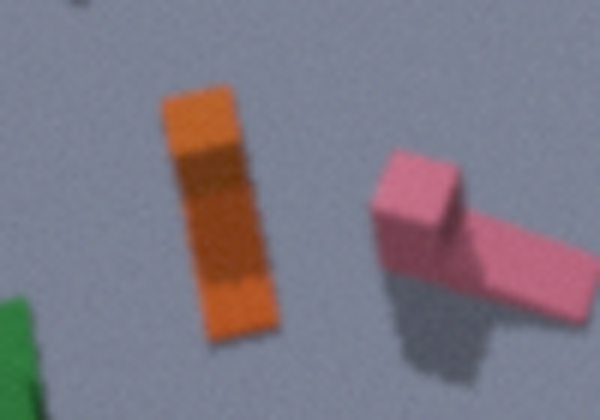

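View pics/c1.png

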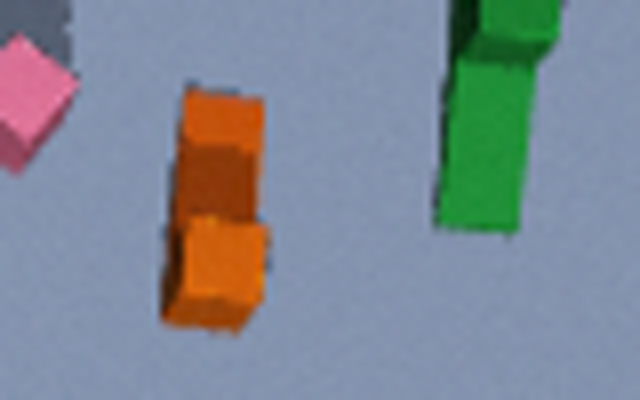

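View pics/c2.png

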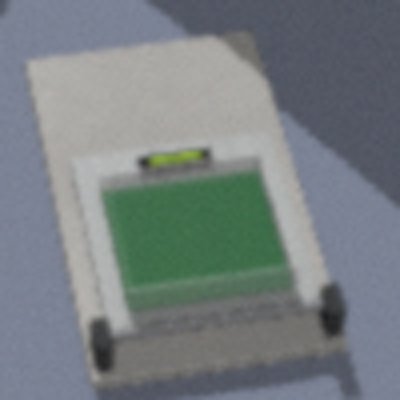

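```bash
python3 - <<'E'
from h import *
S=lambda u,v:((u+.5)/6-.5+140,(v+.5)/6-.5+215)
T=lambda u,v:((u+.5)/8-.5+310,(v+.5)/8-.5+140)
for n,f,bt,tp in(("scene",S,[(163,100),(233,88),(242,145),(177,155)],[(210,342),(280,328)]),("top",T,[(186,212),(270,226),(264,302),(185,290)],[(187,91),(264,98)])):
    B=np.array([ray(n,f(*p),50)[:2] for p in bt]);Q=np.array([ray(n,f(*p),4)[:2] for p in tp])
    c=B.mean(0);t=Q.mean(0);d=t-c
    print(n,B.round(1).tolist(),Q.round(1).tolist(),"c",c,"t",t,np.linalg.norm(d),"yaw",np.degrees(np.arctan2(d[1],d[0])))
s=env.state();print(s["t"],s["joints"])
from scipy.spatial.transform import Rotation as R
print(R.from_euler("xyz",s["tcp_rot"]).as_matrix().round(3))
E
```

```text
scene [[596.2, -289.2], [602.5, -260.9], [630.3, -266.6], [624.0, -292.3]] [[684.7, -304.6], [690.4, -276.6]] c [ 613.25221254 -277.2327813 ] t [ 687.56132127 -290.60807138] 75.5032583733119 yaw -10.203712703075436
top [[625.9, -266.6], [619.7, -296.5], [591.7, -292.5], [597.0, -264.5]] [[684.7, -277.9], [681.0, -306.6]] c [ 608.57988174 -280.05319349] t [ 682.83239717 -292.23288916] 75.24480736080503 yaw -9.315314505409784
0.1 [ 1.10338023e+00  4.91483111e-01  1.55937158e+00 -1.61592459e-05
  1.09170624e+00 -1.05613089e-01]
[[-0.    -0.935  0.354]
 [-0.001  0.354  0.935]
 [-1.     0.    -0.001]]
```

Request:
step_arm(
  rows=[
    [0, 0, 0, -0.186, 0, 0],
    [0, -33, -49, 0, 0, 0],
    [0, -33, -49, 0, 0, 0],
    [0, -33, -49, 0, 0, 0],
    [0, -33, -49, 0, 0, 0],
    [0, -33, -49, 0, 0, 0],
    [0, -33, -49, 0, 0, 0],
    [0, -33, -49, 0, 0, 0],
  ],
  grip=95,
)

```text
t: 1.1
eef_pos: [393.6, 198.8, 237.3]
tcp_rot: [2.803, 1.567, -2.072]
ft_force: [2.1, 0.7, -0.3]
opening: 1.001
```

```bash
cat >> h.py <<'E'
from scipy.spatial.transform import Rotation as Ro
def rel(target,yawz):
    s=env.state();M=Ro.from_euler("xyz",s["tcp_rot"]).as_matrix()
    y=np.radians(yawz);z=np.array([np.cos(y),np.sin(y),0]);x=np.array([0,0,-1.]);G=np.c_[x,np.cross(z,x),z]
    print("t",round(s["t"],2),"pos",s["eef_pos"].round(1),"zang",np.degrees(np.arctan2(M[1,2],M[0,2])).round(2),"tool shift",(M.T@(np.array(target)-s["eef_pos"])).round(1),"rot",Ro.from_matrix(M.T@G).as_rotvec().round(3),"F",s["ft_force"].round(1),"op",(s["opening"]*95.1).round(1),"q6",s["joints"][5].round(2))
E
python3 -c "
from h import *
rel([610.5,-278.7,110],80.2)"
```

```text
Traceback (most recent call last):
  File "h.py", line 13, in rel
    print("t",round(s["t"],2),"pos",s["eef_pos"].round(1),"zang",np.degrees(np.arctan2(M[1,2],M[0,2])).round(2),"tool shift",(M.T@(np.array(target)-s["eef_pos"])).round(1),"rot",Ro.from_matrix(M.T@G).as_rotvec().round(3),"F",s["ft_force"].round(1),"op",(s["opening"]*95.1).round(1),"q6",s["joints"][5].round(2))
                                                                                                                                                                                                                                                             ^^^^^^^^^^^^^^^^^^^^^^^^^
AttributeError: 'float' object has no attribute 'round'
```

```bash
sed -i 's/(s\["opening"\]\*95.1).round(1)/round(s["opening"]*95.1,1)/;s/s\["joints"\]\[5\].round(2)/round(float(s["joints"][5]),2)/' h.py
python3 -c "
from h import *
rel([610.5,-278.7,120],80.2)"
```

```text
t 1.1 pos [393.6 198.8 237.3] zang 80.67 tool shift [ 118.4 -291.6 -435.6] rot [ 0.008 -0.003 -0.001] F [ 2.1  0.7 -0.3] op 95.2 q6 -1.09
```

Request:
step_arm(
  rows=[
    [5, -35, -51, 0, 0, 0],
    [10, -35, -51, 0, 0, 0],
    [12, -35, -51, 0, 0, 0],
    [15, -35, -51, 0, 0, 0],
    [15, -35, -51, 0, 0, 0],
    [15, -35, -51, 0, 0, 0],
    [15, -35, -51, 0, 0, 0],
    [15, -35, -51, 0, 0, 0],
  ],
)

```text
t: 2.1
eef_pos: [598.9, -245.7, 138.4]
tcp_rot: [-2.798, 1.569, -1.392]
ft_force: [0.8, 0.1, 1.0]
opening: 1.004
```

```bash
python3 -c "
from h import *
rel([610.5,-278.7,100],80.2)"
```

```text
t 2.1 pos [ 598.9 -245.7  138.4] zang 80.58 tool shift [ 38.4 -16.8 -30.5] rot [ 0.007 -0.002  0.001] F [0.8 0.1 1. ] op 95.5 q6 -1.9
```

Request:
step_arm(
  rows=[
    [19, -9, -16, 0, 0, 0],
    [19, -8, -15, 0, 0, 0],
    [0, 0, 0, 0, 0, 0],
  ],
)

```text
t: 2.48
eef_pos: [610.6, -284.1, 96.2]
tcp_rot: [1.941, 1.568, -2.941]
ft_force: [0.8, 1.0, 0.9]
opening: 1.0
```

```bash
python3 -c "
from h import *
rel([610.5,-278.7,34],80.2)
for n,x,y in(('scene',120,180),('top',290,120)):
    im=env.read_camera(n)[:,:,::-1];cv2.imwrite('pics/%s1.png'%n,cv2.resize(im[y:y+100,x:x+100],(500,500),interpolation=cv2.INTER_CUBIC))
"
```

```text
t 2.48 pos [ 610.6 -284.1   96.2] zang 80.33 tool shift [62.2  0.9  5.3] rot [ 0.002 -0.001 -0.002] F [0.8 1.  0.9] op 95.1 q6 -1.93
```

View pics/scene1.png

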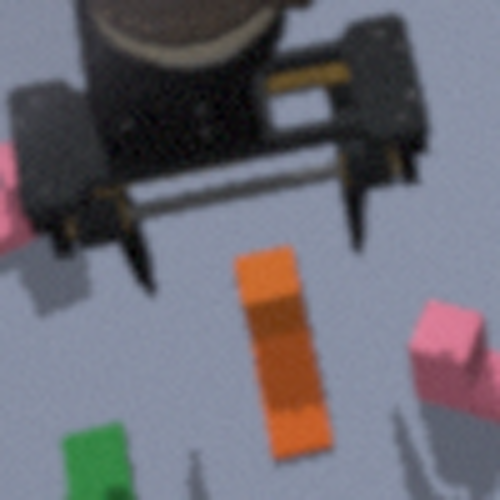

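View pics/top1.png

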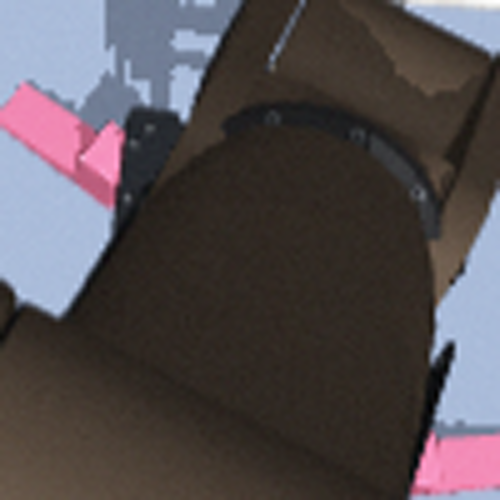

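Request:
step_arm(
  rows=[
    [20, 0, 3, 0, 0, 0],
    [20, 0, 2, 0, 0, 0],
    [15, 0, 0, 0, 0, 0],
    [5, 0, 0, 0, 0, 0],
    [0, 0, 0, 0, 0, 0],
  ],
)

```text
t: 3.2
eef_pos: [612.4, -274.9, 36.7]
tcp_rot: [-2.402, 1.568, -0.996]
ft_force: [0.2, -0.4, 0.9]
opening: 0.999
```

```bash
python3 -c "
from h import *
rel([610.5,-278.7,34],80.2)
for n,x,y in(('scene',120,180),):
    im=env.read_camera(n)[:,:,::-1];cv2.imwrite('pics/%s2.png'%n,cv2.resize(im[y:y+100,x:x+100],(500,500),interpolation=cv2.INTER_CUBIC))
"
```

```text
t 3.2 pos [ 612.4 -274.9   36.7] zang 80.57 tool shift [ 2.7  1.2 -4.1] rot [ 0.006 -0.002  0.002] F [ 0.2 -0.4  0.9] op 95.0 q6 -1.92
```

View pics/scene2.png

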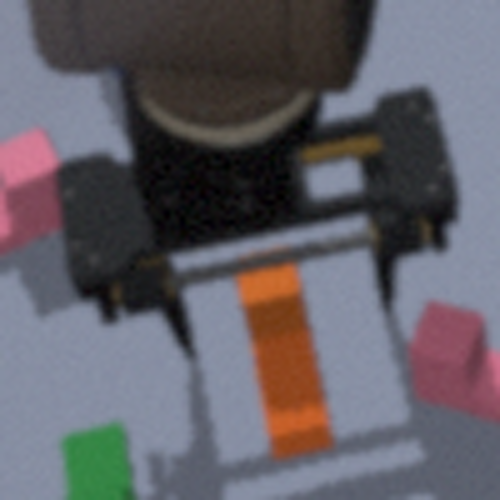

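Request:
step_arm(
  rows=[
    [2, 1, -4, 0.006, 0, 0],
    [0, 0, 0, 0, 0, 0],
  ],
)

```text
t: 3.5
eef_pos: [611.0, -279.3, 35.8]
tcp_rot: [-2.218, 1.566, -0.818]
ft_force: [0.4, -0.1, -0.4]
opening: 0.998
```

Request:
step_arm(
  rows=[
    [0, 0, 0, 0, 0, 0],
    [0, 0, 0, 0, 0, 0],
    [0, 0, 0, 0, 0, 0],
    [0, 0, 0, 0, 0, 0],
    [0, 0, 0, 0, 0, 0],
    [0, 0, 0, 0, 0, 0],
  ],
  grip=10,
)

```text
t: 4.25
eef_pos: [611.2, -279.5, 36.4]
tcp_rot: [-2.165, 1.565, -0.766]
ft_force: [0.1, -0.3, 0.6]
opening: 0.425
```

```bash
python3 -c "
from h import *
rel([610.5,-278.7,34],80.2)
"
```

```text
t 4.25 pos [ 611.2 -279.5   36.4] zang 80.18 tool shift [2.4 0.8 0.7] rot [-0.    -0.003  0.005] F [ 0.1 -0.3  0.6] op 40.5 q6 -1.92
```

Request:
step_arm(
  rows=[
    [0, 0, 0, 0, 0, 0],
    [0, 0, 0, 0, 0, 0],
    [0, 0, 0, 0, 0, 0],
    [0, 0, 0, 0, 0, 0],
  ],
)

```text
t: 4.75
eef_pos: [611.2, -279.5, 36.4]
tcp_rot: [-2.156, 1.565, -0.757]
ft_force: [-0.1, -0.5, 0.2]
opening: 0.311
```

```bash
python3 -c "
from h import *
rel([610.5,-278.7,34],80.2)
for n,x,y in(('scene',120,180),):
    im=env.read_camera(n)[:,:,::-1];cv2.imwrite('pics/%s3.png'%n,cv2.resize(im[y:y+100,x:x+100],(600,600),interpolation=cv2.INTER_CUBIC))
"
```

```text
t 4.75 pos [ 611.2 -279.5   36.4] zang 80.18 tool shift [2.4 0.8 0.7] rot [-0.    -0.003  0.005] F [-0.1 -0.5  0.2] op 29.5 q6 -1.92
```

View pics/scene3.png

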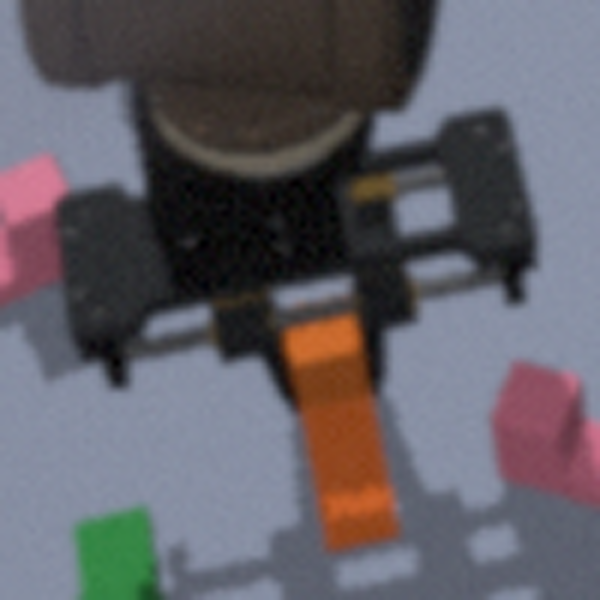

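Request:
step_arm(
  rows=[
    [-25, 0, 0, 0, 0, 0],
    [-50, 0, 0, 0, 0, 0],
    [-40, 15, 20, 0.02, 0, 0],
    [0, 32, 42, 0.02, 0, 0],
    [0, 32, 42, 0.02, 0, 0],
    [0, 32, 42, 0.017, 0, 0],
    [0, 32, 42, 0, 0, 0],
    [0, 25, 33, 0, 0, 0],
  ],
)

```text
t: 5.8
eef_pos: [492.1, -21.8, 152.8]
tcp_rot: [-1.968, 1.566, -0.652]
ft_force: [1.1, 0.5, -0.6]
opening: 0.313
```

```bash
python3 -c "
from h import *
rel([447.2,36.6,80],75.8)
"
```

```text
t 5.8 pos [492.1 -21.8 152.8] zang 75.37 tool shift [72.4 58.6 45.4] rot [-0.007 -0.002  0.005] F [ 1.1  0.5 -0.6] op 29.8 q6 -1.49
```

Request:
step_arm(
  rows=[
    [0, 30, 22, 0, 0, 0],
    [0, 25, 20, 0, 0, 0],
    [10, 2, 2, -0.005, 0, 0.004],
    [10, 0, 0, 0, 0, 0],
    [0, 0, 0, 0, 0, 0],
  ],
)

```text
t: 6.42
eef_pos: [446.4, 38.1, 131.5]
tcp_rot: [-2.495, 1.568, -1.171]
ft_force: [0.1, 0.0, -1.1]
opening: 0.31
```

```bash
python3 -c "
from h import *
rel([447.2,36.6,80],75.8)
for n,x,y,k in(('scene',200,110,140),('top',180,130,120)):
    im=env.read_camera(n)[:,:,::-1];cv2.imwrite('pics/%s4.png'%n,cv2.resize(im[y:y+k,x:x+k],(600,600),interpolation=cv2.INTER_CUBIC))
"
```

```text
t 6.42 pos [446.4  38.1 131.5] zang 75.86 tool shift [51.5 -1.1 -1.1] rot [ 0.001 -0.002  0.001] F [ 0.1  0.  -1.1] op 29.5 q6 -1.38
```

View pics/scene4.png

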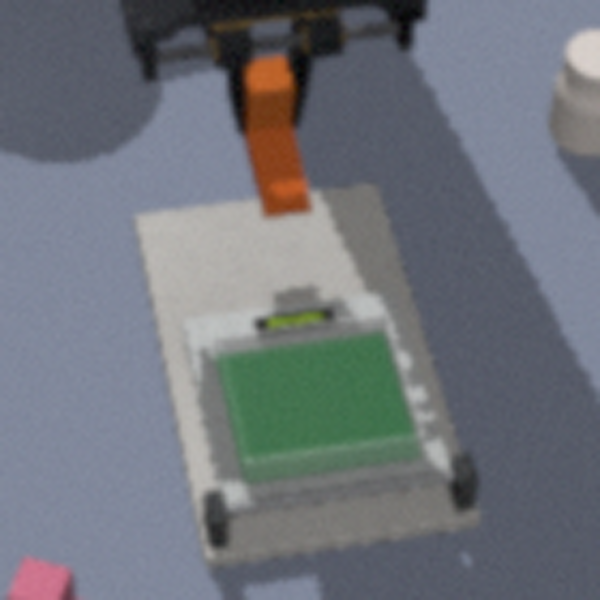

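View pics/top4.png

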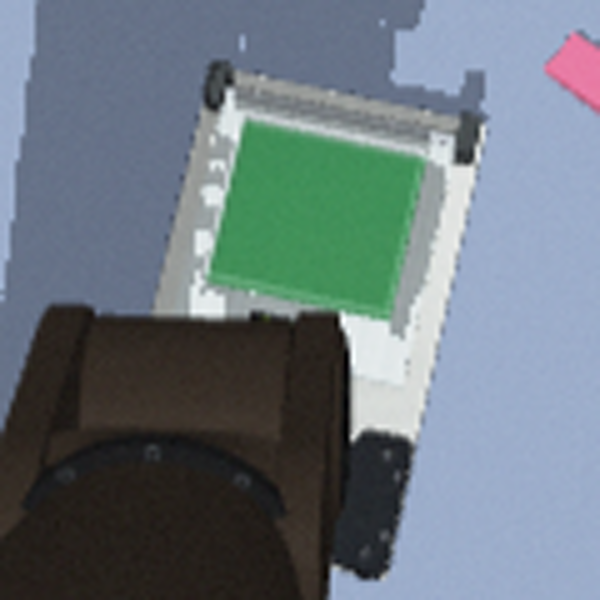

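```bash
python3 -c "
from h import *
f=lambda u,v:((u+.5)*140/600-.5+200,(v+.5)*140/600-.5+110)
s=env.state();p=s['eef_pos'];e=np.array([.9694,-.2453])
for a,z in(((264,216),95),((311,212),95)):
  w=ray('scene',f(*a),z)[:2];print(w,(w-p[:2])@e,(w-p[:2])@[.2453,.9694])
print((np.array([534.5,14.5])-p[:2])@e)
"
```

```text
[514.27322794   7.46759009] 73.15745944897431 -13.0185897972821
[523.28337187  35.69867777] 74.96680716550132 16.558814900023513
91.04024213217915
```

Request:
step_arm(
  rows=[
    [25, 0, -1, 0, 0, 0],
    [30, -1, 0, 0, 0, 0],
    [17, 0, 0, 0, 0, 0],
    [0, 0, 0, 0, 0, 0],
  ],
)

```text
t: 7.02
eef_pos: [449.9, 34.6, 58.9]
tcp_rot: [-1.78, 1.565, -0.459]
ft_force: [0.1, -0.4, 0.4]
opening: 0.317
```

```bash
python3 -c "
from h import *
rel([447.2,36.6,48.4],75.8)
"
```

```text
t 7.03 pos [449.9  34.6  58.9] zang 75.66 tool shift [10.5  3.2  1.2] rot [-0.002 -0.001  0.006] F [ 0.1 -0.4  0.4] op 30.1 q6 -1.38
```

Request:
step_arm(
  rows=[
    [4, 2, 1, 0, 0, 0.005],
    [3, 0, 0, 0, 0, 0],
    [1, 0, 0, 0, 0, 0],
  ],
)

```text
t: 7.4
eef_pos: [449.1, 35.8, 52.0]
tcp_rot: [-1.802, 1.568, -0.482]
ft_force: [0.4, -0.7, -0.5]
opening: 0.32
```

```bash
python3 -c "
from h import *
rel([447.2,36.6,48.4],75.8)
"
```

```text
t 7.4 pos [449.1  35.8  52. ] zang 75.63 tool shift [3.6 2.1 0.3] rot [-0.003 -0.001  0.003] F [ 0.4 -0.7 -0.5] op 30.5 q6 -1.38
```

Request:
step_arm(
  rows=[
    [2, 1, 0, -0.003, 0, 0.003],
    [1, 0, 0, 0, 0, 0],
  ],
)

```text
t: 7.65
eef_pos: [448.3, 36.1, 49.3]
tcp_rot: [-2.221, 1.57, -0.897]
ft_force: [-0.1, 0.1, -1.2]
opening: 0.318
```

Request:
step_arm(
  rows=[
    [1, 0, 0, 0, 0, 0],
    [0, 0, 0, 0, 0, 0],
  ],
)

```text
t: 7.9
eef_pos: [448.3, 36.2, 48.4]
tcp_rot: [-2.011, 1.57, -0.687]
ft_force: [-0.3, 1.4, -0.2]
opening: 0.315
```

```bash
python3 -c "
from h import *
rel([447.2,36.6,48.4],75.8)
"
```

```text
t 7.9 pos [448.3  36.2  48.4] zang 75.83 tool shift [0.  1.2 0.1] rot [ 0.001 -0.     0.001] F [-0.3  1.4 -0.2] op 30.0 q6 -1.39
```

Request:
step_arm(
  rows=[
    [1, 0, 0, 0, 0, 0],
    [0.5, 0, 0, 0, 0, 0],
  ],
)

```text
t: 8.15
eef_pos: [448.3, 36.2, 48.3]
tcp_rot: [-1.717, 1.569, -0.394]
ft_force: [-1.3, -0.8, 6.4]
opening: 0.314
```

```bash
python3 -c "
from h import *
rel([447.2,36.6,48.4],75.8)
im=env.read_camera('scene')[:,:,::-1];cv2.imwrite('pics/scene5.png',cv2.resize(im[130:250,220:320],(600,600*120//100)[:1]+(600,),interpolation=cv2.INTER_CUBIC))
"
```

```text
t 8.15 pos [448.3  36.2  48.3] zang 75.84 tool shift [-0.1  1.2  0.1] rot [ 0.001 -0.     0.002] F [-1.3 -0.8  6.4] op 29.9 q6 -1.39
```

View pics/scene5.png

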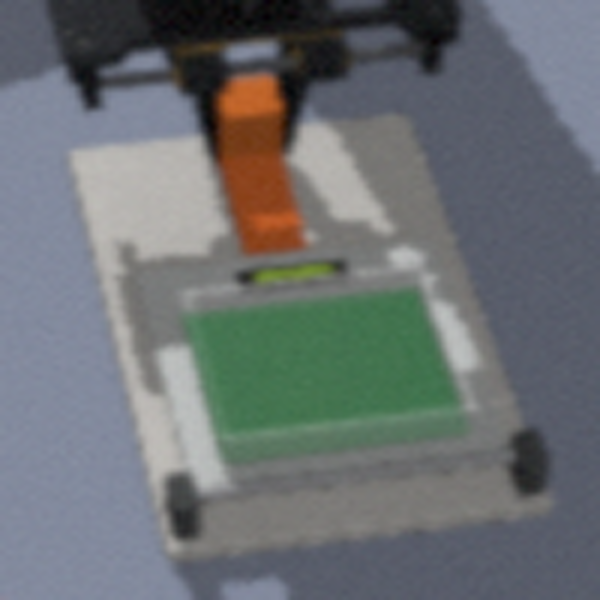

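Request:
step_arm(
  rows=[
    [0.3, -6, 0, 0, 0, 0],
    [0.3, -7, 0, 0, 0, 0],
    [0.3, -7, 0, 0, 0, 0],
    [0.3, -5, 0, 0, 0, 0],
    [0.3, 0, 0, 0, 0, 0],
  ],
)

```text
t: 8.82
eef_pos: [471.4, 30.2, 48.3]
tcp_rot: [2.416, 1.57, -2.544]
ft_force: [-1.1, 0.2, 5.1]
opening: 0.318
```

```bash
python3 -c "
from h import *
rel([500.6,23.1,48.4],75.8)
"
```

```text
t 8.82 pos [471.4  30.2  48.3] zang 75.85 tool shift [ -0.1 -30.1   0.2] rot [ 0.001 -0.001 -0.001] F [-1.1  0.2  5.1] op 30.3 q6 -1.4
```

Request:
step_arm(
  rows=[
    [0.3, -2, 0, 0, 0, 0],
    [0.3, -2, 0, 0, 0, 0],
    [0.3, 0, 0, 0, 0, 0],
  ],
)

```text
t: 9.2
eef_pos: [474.5, 29.3, 48.3]
tcp_rot: [1.988, 1.568, -2.972]
ft_force: [-1.7, -0.7, 7.1]
opening: 0.317
```

```bash
cat >> h.py <<'E'
def vial(tag):
    im=env.read_camera('scene')[:,:,::-1].copy();cv2.imwrite(f'pics/{tag}.png',cv2.resize(im[130:250,220:320],(600,720)[:1]+(600,),interpolation=cv2.INTER_CUBIC));np.save(f'{tag}.npy',im)
    h=cv2.cvtColor(im,cv2.COLOR_BGR2HSV).astype(float);w=im.astype(float)
    ex=np.clip(np.minimum(w[...,1],w[...,2])-w[...,0]-20,0,None);sub=np.zeros_like(ex);sub[175:195,250:290]=ex[175:195,250:290]
    sub[(h[...,0]<22)|(h[...,0]>45)]=0
    yy,xx=np.mgrid[:384,:512];print("vial",(sub*xx).sum()/sub.sum(),(sub*yy).sum()/sub.sum(),int((sub>0).sum()))
E
python3 -c "
from h import *
rel([500.6,23.1,48.4],75.8);vial('v1')
"
```

```text
t 9.2 pos [474.5  29.3  48.3] zang 75.85 tool shift [ -0.1 -26.8   0.3] rot [ 0.001 -0.001 -0.002] F [-1.7 -0.7  7.1] op 30.2 q6 -1.4
vial 268.10526315789474 184.1812865497076 31
```

View pics/v1.png

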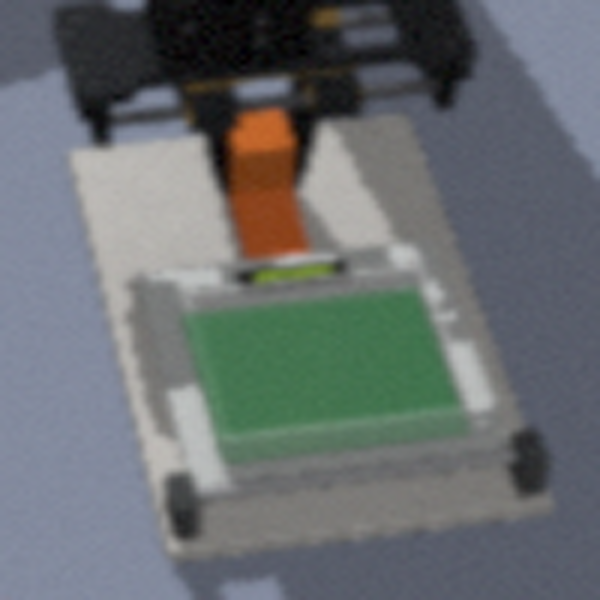

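Request:
step_arm(
  rows=[
    [0.3, -2, 0, 0, 0, 0],
    [0.3, 0, 0, 0, 0, 0],
  ],
)

```text
t: 9.5
eef_pos: [476.2, 28.9, 48.3]
tcp_rot: [1.955, 1.568, -3.004]
ft_force: [-0.9, -0.7, 6.1]
opening: 0.313
```

Request:
step_arm(
  rows=[
    [0.3, -2, 0, 0, 0, 0],
    [0.3, 0, 0, 0, 0, 0],
  ],
)

```text
t: 9.75
eef_pos: [478.0, 28.4, 48.3]
tcp_rot: [1.926, 1.568, -3.033]
ft_force: [-1.2, -0.4, 5.6]
opening: 0.317
```

Request:
step_arm(
  rows=[
    [0.3, -2, 0, 0, 0, 0],
    [0.3, 0, 0, 0, 0, 0],
  ],
)

```text
t: 10.0
eef_pos: [479.7, 27.9, 48.3]
tcp_rot: [1.906, 1.568, -3.054]
ft_force: [-1.4, -0.4, 6.2]
opening: 0.316
```

Request:
step_arm(
  rows=[
    [0.3, -2, 0, 0, 0, 0],
    [0.3, 0, 0, 0, 0, 0],
  ],
)

```text
t: 10.25
eef_pos: [481.5, 27.5, 48.3]
tcp_rot: [1.889, 1.567, -3.071]
ft_force: [-1.6, 0.0, 5.6]
opening: 0.31
```

Request:
step_arm(
  rows=[
    [0.3, -2, 0, 0, 0, 0],
    [0.3, 0, 0, 0, 0, 0],
  ],
)

```text
t: 10.5
eef_pos: [483.2, 27.0, 48.3]
tcp_rot: [1.868, 1.567, -3.091]
ft_force: [-1.5, 0.4, 5.4]
opening: 0.315
```

Request:
step_arm(
  rows=[
    [0.3, -2, 0, 0, 0, 0],
    [0.3, 0, 0, 0, 0, 0],
  ],
)

```text
t: 10.75
eef_pos: [484.1, 26.7, 48.2]
tcp_rot: [1.802, 1.565, 3.126]
ft_force: [-0.9, -0.2, 4.8]
opening: 0.314
```

```bash
python3 -c "
from h import *
rel([500.6,23.1,48.4],75.8);vial('v2')
"
```

```text
t 10.75 pos [484.1  26.7  48.2] zang 75.85 tool shift [ -0.3 -16.9   0.6] rot [ 0.001 -0.001 -0.006] F [-0.9 -0.2  4.8] op 29.8 q6 -1.4
vial 268.3446475195822 184.0835509138381 35
```

Request:
step_arm(
  rows=[
    [0.3, -3, 0, 0, 0, -0.005],
    [0.3, -1, 0, 0, 0, 0],
  ],
)

```text
t: 11.05
eef_pos: [484.6, 26.5, 48.2]
tcp_rot: [1.836, 1.563, -3.123]
ft_force: [-3.9, 1.4, 9.8]
opening: 0.316
```

Request:
step_arm(
  rows=[
    [0.3, -3, 0, 0, 0, 0],
    [0.3, -1, 0, 0, 0, 0],
  ],
)

```text
t: 11.3
eef_pos: [485.4, 26.2, 48.1]
tcp_rot: [1.768, 1.556, 3.092]
ft_force: [-4.8, 1.2, 9.9]
opening: 0.316
```

```bash
python3 -c "
from h import *
rel([502.9,21.9,48.4],75.8);vial('v3')
"
```

```text
t 11.3 pos [485.4  26.2  48.1] zang 75.87 tool shift [ -0.5 -18.    0.1] rot [ 0.001 -0.003 -0.015] F [-4.8  1.2  9.9] op 30.0 q6 -1.41
vial 268.3757802746567 184.03870162297127 34
```

Request:
step_arm(
  rows=[
    [-0.3, -4, 0, 0, 0, -0.02],
    [-0.2, -4, 0, 0, 0, -0.01],
  ],
)

```text
t: 11.6
eef_pos: [488.3, 25.1, 48.0]
tcp_rot: [-2.471, 1.565, -1.147]
ft_force: [-13.2, 6.1, 11.3]
opening: 0.317
```

```bash
python3 -c "
from h import *
rel([502.9,21.9,48.4],75.8)
"
```

```text
t 11.6 pos [488.3  25.1  48. ] zang 75.87 tool shift [ -0.3 -15.    0.4] rot [ 0.001 -0.005  0.004] F [-13.2   6.1  11.3] op 30.2 q6 -1.4
```

```bash
python3 -c "
from h import *
vial('v4')
"
```

```text
vial 268.3832709113608 183.90886392009986 36
```

View pics/v4.png

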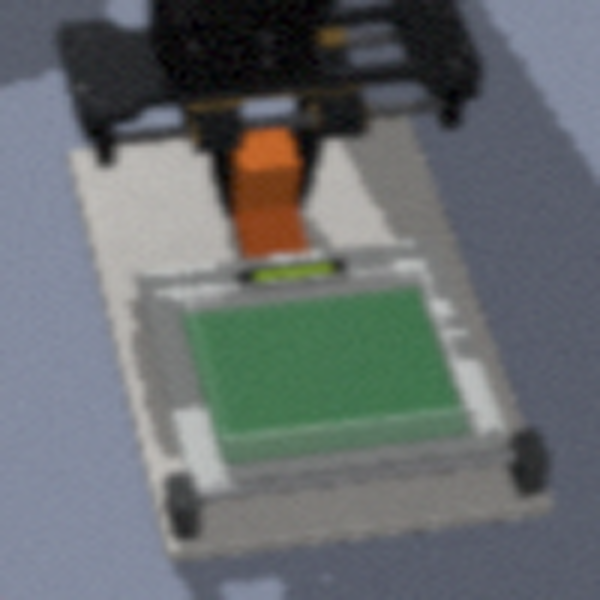

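Request:
step_arm(
  rows=[
    [-0.4, -4, 0, 0, 0, 0],
    [-0.3, -4, 0, 0, 0, -0.005],
  ],
)

```text
t: 11.9
eef_pos: [491.6, 23.9, 48.2]
tcp_rot: [2.83, 1.564, -2.129]
ft_force: [-11.1, 2.5, 6.4]
opening: 0.314
```

```bash
python3 -c "
from h import *
rel([502.9,21.9,48.4],75.8);vial('v5')
"
```

```text
t 11.9 pos [491.6  23.9  48.2] zang 75.89 tool shift [ -0.2 -11.5   0.8] rot [ 0.002 -0.006 -0.002] F [-11.1   2.5   6.4] op 29.8 q6 -1.4
vial 268.9551792828685 183.70916334661354 37
```

Request:
step_arm(
  rows=[
    [-0.3, -4, 0.5, 0, -0.005, -0.006],
    [-0.3, -4, 0.5, 0, 0, -0.006],
  ],
)

```text
t: 12.2
eef_pos: [495.5, 23.4, 48.1]
tcp_rot: [3.08, 1.568, -1.879]
ft_force: [-11.0, 1.4, 7.8]
opening: 0.312
```

```bash
python3 -c "
from h import *
rel([502.9,21.9,48.4],75.8);vial('v6')
"
```

```text
t 12.2 pos [495.5  23.4  48.1] zang 75.9 tool shift [-0.3 -7.5  0.3] rot [ 0.002 -0.003 -0.   ] F [-11.    1.4   7.8] op 29.7 q6 -1.4
vial 268.9144602851324 183.5845213849287 36
```

Request:
step_arm(
  rows=[
    [-0.3, -4, 0.3, 0, -0.003, -0.005],
    [-0.3, -4, 0.2, 0, 0, -0.005],
  ],
)

```text
t: 12.5
eef_pos: [499.1, 22.6, 48.1]
tcp_rot: [2.611, 1.569, -2.347]
ft_force: [-10.4, 2.3, 6.8]
opening: 0.312
```

```bash
python3 -c "
from h import *
rel([502.9,21.9,48.4],75.8);vial('v7')
"
```

```text
t 12.5 pos [499.1  22.6  48.1] zang 75.9 tool shift [-0.3 -3.9  0.3] rot [ 0.002 -0.001 -0.001] F [-10.4   2.3   6.8] op 29.6 q6 -1.41
vial 269.0187747035573 183.3903162055336 38
```

```bash
cat > m.py <<'E'
from h import *
def orange(im):
    h=cv2.cvtColor(im,cv2.COLOR_BGR2HSV);m=((h[...,0]<16)&(h[...,1]>150)&(h[...,2]>165));m[:, :255]=0;m[:,285:]=0;m[:140]=0;m[170:]=0
    # block top: bright patch
    n,l,st,ce=cv2.connectedComponentsWithStats(m.astype(np.uint8));i=1+np.argmax(st[1:,4]);return ce[i],st[i,4]
def ecc(a,b,x0,x1,y0,y1):
    g=lambda i:cv2.cvtColor(i[y0:y1,x0:x1],cv2.COLOR_BGR2GRAY)
    W=np.eye(2,3,dtype=np.float32);cc,W=cv2.findTransformECC(g(a),g(b),W,cv2.MOTION_TRANSLATION,(3,200,1e-5),None,3);return cc,W[:,2]
E
python3 - <<'E'
from m import *
v={k:np.load(f'v{k}.npy') for k in range(1,8)}
for k in v:print(k,orange(v[k]),"vial ecc",ecc(v[1],v[k],258,294,180,190),"tray",ecc(v[1],v[k],254,300,184,222))
L=np.array([534.5,14.5,40]);print(proj('scene',L+[0,0,4])-proj('scene',L))
a=np.array([474.5,29.3,62]);b=np.array([499.1,22.6,62]);print("block expected",proj('scene',b)-proj('scene',a),proj('scene',a))
E
```

```text
1 (array([263.28846154, 156.15384615]), np.int32(52)) vial ecc (1.0000000470931911, array([-1.4348226e-08,  3.7245240e-08], dtype=float32)) tray (0.9999999615673163, array([ 6.9202213e-09, -2.2955255e-08], dtype=float32))
2 (array([263.85964912, 158.71929825]), np.int32(57)) vial ecc (0.7411840952772645, array([0.16404915, 0.22948277], dtype=float32)) tray (0.95512952953046, array([0.15881762, 0.7362284 ], dtype=float32))
3 (array([263.8627451 , 159.23529412]), np.int32(51)) vial ecc (0.7724816335314794, array([-1.2524799e-04,  2.7191544e-01], dtype=float32)) tray (0.9348949694792421, array([0.17309433, 0.7235636 ], dtype=float32))
4 (array([264.        , 159.77777778]), np.int32(54)) vial ecc (0.8078817985117375, array([-0.0375102,  0.1753459], dtype=float32)) tray (0.9170043766234028, array([0.18803352, 0.7312194 ], dtype=float32))
5 (array([264.26, 160.96]), np.int32(50)) vial ecc (0.6280140717284167, array([-0.1634939 ,  0.34987807], dtype=float32)) tray (0.8673348768463996, array([0.03888523, 0.3541777 ], dtype=float32))
6 (array([264.43137255, 161.90196078]), np.int32(51)) vial ecc (0.7157371218938271, array([-0.2083567 , -0.21160932], dtype=float32)) tray (0.8998867503215899, array([-0.01730989,  0.26242295], dtype=float32))
7 (array([264.78846154, 162.96153846]), np.int32(52)) vial ecc (0.504804866171859, array([-0.3078673, -0.5802317], dtype=float32)) tray (0.9256362128633497, array([0.01635758, 0.21968998], dtype=float32))
[ 0.04556015 -0.931272  ]
block expected [1.62064647 6.77522316] [261.93865042 155.80149261]
```

Request:
step_arm(
  rows=[
    [-0.3, -4, 0.2, 0, 0, -0.005],
    [-0.3, -3.5, 0.2, 0, 0, -0.005],
  ],
)

```text
t: 12.8
eef_pos: [502.5, 21.7, 48.1]
tcp_rot: [2.945, 1.568, -2.013]
ft_force: [-10.3, 2.1, 7.7]
opening: 0.315
```

```bash
python3 -c "
from m import *
rel([502.9,21.9,48.4],75.8);vial('v8');vial('v9');print(orange(np.load('v8.npy')))
"
```

```text
t 12.8 pos [502.5  21.7  48.1] zang 75.91 tool shift [-0.3 -0.3  0.3] rot [ 0.002 -0.003 -0.001] F [-10.3   2.1   7.7] op 29.9 q6 -1.41
vial 268.8493282149712 183.23608445297504 38
vial 268.92577733199596 183.24974924774324 36
(array([265.26530612, 163.89795918]), np.int32(49))
```

View pics/v9.png

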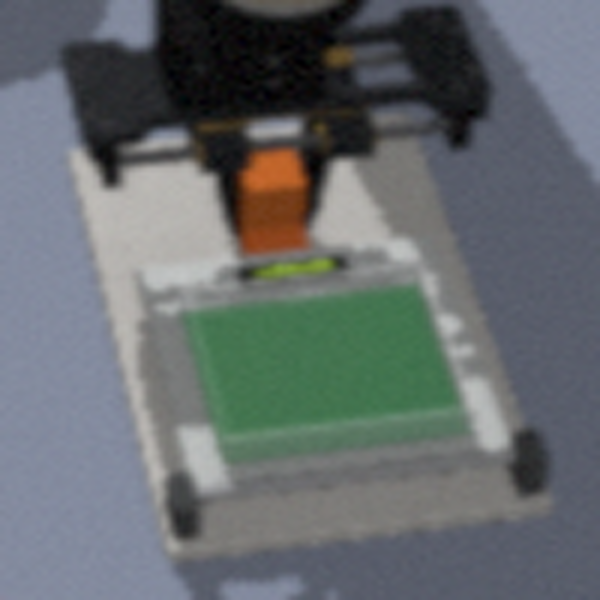

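Request:
step_arm(
  rows=[
    [0, -0.5, 0, 0, 0, 0],
    [0, 0, 0, 0, 0, 0],
    [0, 0, 0, 0, 0, 0],
    [0, 0, 0, 0, 0, 0],
  ],
)

```text
t: 13.4
eef_pos: [502.6, 21.7, 48.1]
tcp_rot: [2.632, 1.568, -2.327]
ft_force: [-2.8, 0.6, 2.9]
opening: 0.31
```

```bash
python3 -c "
from m import *
rel([502.9,21.9,48.4],75.8)
for i in range(4): vial('w%d'%i)
print(orange(np.load('w3.npy')))
rel([502.9,21.9,48.4],75.8)
im=env.read_camera('top')[:,:,::-1];cv2.imwrite('pics/topend.png',im)
im=env.read_camera('scene')[:,:,::-1];cv2.imwrite('pics/sceneend.png',im)
"
```

```text
t 13.4 pos [502.6  21.7  48.1] zang 75.9 tool shift [-0.3 -0.2  0.3] rot [ 0.002 -0.003 -0.002] F [-2.8  0.6  2.9] op 29.5 q6 -1.41
vial 268.89167502507524 183.25376128385156 37
vial 268.93979591836734 183.25 37
vial 268.9297893681043 183.24172517552657 37
vial 268.9237029501526 183.24008138351985 36
(array([265.2244898 , 164.04081633]), np.int32(49))
t 13.6 pos [502.6  21.7  48.1] zang 75.9 tool shift [-0.3 -0.2  0.3] rot [ 0.002 -0.003 -0.002] F [-2.4  0.7  2.3] op 29.9 q6 -1.41
```

View pics/sceneend.png

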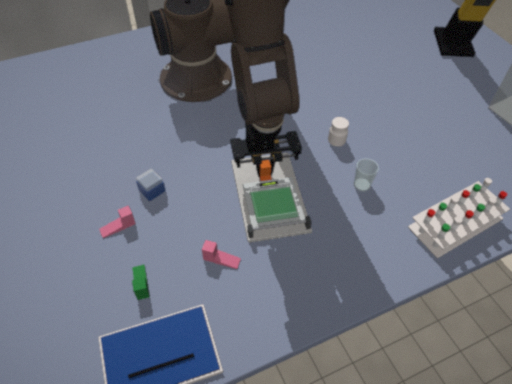

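View pics/topend.png

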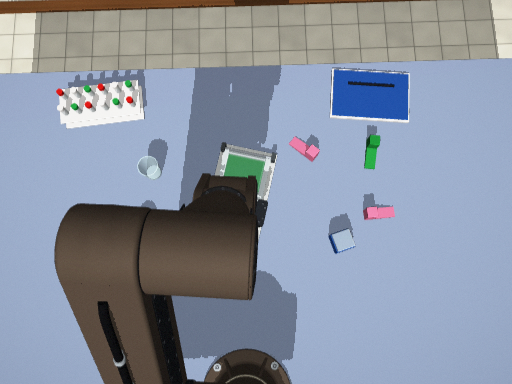

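```bash
python3 - <<'E'
from h import *
for f in('pics/scene0.png','pics/sceneend.png'):
    w=cv2.imread(f)[175:195,250:290].astype(float)
    ex=np.minimum(w[...,1],w[...,2])-w[...,0]
    h=cv2.cvtColor(w.astype(np.uint8),cv2.COLOR_BGR2HSV)[...,0]
    for th in(20,40,60):
        s=np.clip(ex-th,0,None);s[(h<22)|(h>45)]=0
        yy,xx=np.mgrid[175:195,250:290];print(f,th,(s*xx).sum()/s.sum(),(s*yy).sum()/s.sum())
E
```

```text
pics/scene0.png 20 268.4082901554404 184.0621761658031
pics/scene0.png 40 268.3704663212435 183.9559585492228
pics/scene0.png 60 268.8235294117647 183.8235294117647
pics/sceneend.png 20 268.8507614213198 183.248730964467
pics/sceneend.png 40 268.94444444444446 183.16919191919192
pics/sceneend.png 60 269.11764705882354 183.19607843137254
```

```bash
python3 -c "
from cell import env
print(env.job_done());print(env.state()['t'])"
```

```text
the job is handed in; nothing more can be done
None
the job is handed in; nothing more can be done
```

I gripped the orange wedge, set it flat on the bare deck and slid it thin end first under the middle of the platform's front edge. It lifts that edge by about 4 mm, and I handed the job in at about 13.7 s with the wedge still gripped.

**Lift:**

| Measure | Result |
|---|---|
| Travel after the wedge met the edge | about 19.6 mm, so about 3.9 mm of lift |
| Edge position from the cameras | about 4.2 mm of lift |
| Vial's shift in the scene image | 3.4 to 3.9 mm of lift |

The three disagree by under 1 mm. The camera was too coarse to read the bubble itself or to see the gap at the studs, so "level" rests on these figures.

**Hold:** while holding still, the arm and the vial image did not move, and the wrist force settled at about 3 to 4 N. The highest wrist reading I saw was about 18 N. Tracking the block in the images between first sliding under the edge and the last pushes showed no slip in the grip.

**Surroundings:** the last pictures show the beaker, tip box, and pink and green look-alikes where they were. The jar is hidden by the arm in the last top view, but it is in place in the scene view. By geometry the gripper stays clear of the platform: its body is about 45 mm above the tray top and the fingers about 25 mm in front of the edge.

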